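# Find the jar that has not sealed and stand it in the fridge bin

### The job

One of these three jars of tomato sauce did not seal. Press gently on the middle of the lids until you find the one whose dome gives way and clicks down, without denting any lid; then stand that jar upright, gently, on the floor of the clear fridge bin beside the pack. Leave the two sealed jars standing where they are, and do not disturb the pack, the funnel or the spare lid.

Things in the scene. Friction and masses are not known exactly. Their poses are not given: they have to be found in the camera images.
- jar_1: Preserving jar with a metal twist-off lid, about 0.3 kg, upright on the counter (height 0). All three look alike. Origin: centre of its underside. Glass 58 mm across from 4 to 50 mm up, then a neck; lid 53 mm across, 62 to 78 mm up, fixed to the glass. In mid-lid a flat-topped dome (top 20 mm across) stands 4 mm proud, its top 82 mm up. Over 15 N on a dome dents it.
- jar_2: Just like jar_1. Exactly one of the three, any of them, is unsealed; it cannot be seen. Pressed, an unsealed dome holds up to 5.5 N, then gives way and clicks home 2.5 mm lower at 6.5 N; beyond that the force climbs again by 8 N per mm. Let go, it springs up again.
- jar_3: Just like jar_1. The dome of a sealed jar is drawn tight: it holds up to 6.5 N, then yields only 1 mm per 8 N more, and never clicks home.
- tray: Open clear plastic fridge bin with a white lip, 170 mm (its x) by 260 mm (its y), 60 mm high, walls and floor 3 mm thick; the lip stands out 8 mm. It does not slide. Origin: centre of its underside, on the counter. The pack lies in its +y half, the -y half is free.
- pack: Flat paper-wrapped pack with a blue band, 105 (x) by 58 (y) by 38 mm high, 0.25 kg, lying on the floor of the bin. Origin: centre of its underside. To be left alone.
- funnel: Steel jar funnel, 100 mm across at its top, 52 mm high, standing loose on the counter beyond the jars. Origin: centre of its underside. To be left alone.
- spare_lid: Spare metal jar lid, 53 mm across, 17 mm high, lying loose on the counter beyond the jars; it belongs to no jar. Origin: centre of its underside. To be left alone.
Not all that is in view belongs to the job. Leave any turquoise look-alike of the jar_3 alone.

How it is judged:
On the way:
1. the dome of the unsealed jar is pressed through its click ((z of jar_1_dome_c0 in the frame of jar_1 below 0.0768 m or z of jar_2_dome_c0 in the frame of jar_2 below 0.0768 m or z of jar_3_dome_c0 in the frame of jar_3 below 0.0768 m)), for 0.05 s.
At the end, for the whole second after the job is handed in: the unsealed jar (the one whose dome is not drawn tight) stands upright within 0.1 rad on the floor of the bin, inside its walls, at rest, its dome sprung up again; the two sealed jars stand upright within 25 mm of where they were (((contact force between anything else and jar_1_dome_c0 below 0.5 N and z of jar_1_dome_c0 in the frame of jar_1 above 0.0785 m and z of jar_1 in the frame of tray between 0 and 0.006 m and x of jar_1 in the frame of tray between -0.065 and 0.065 m and y of jar_1 in the frame of tray between -0.11 and 0.11 m and angle between each of jar_1, jar_2, jar_3's own z axis and vertical below 0.1 rad and linear speed of jar_1 below 0.02 m/s and distance of each of jar_2, jar_3 from where it was at the start of the episode below 0.025 m) or (contact force between anything else and jar_2_dome_c0 below 0.5 N and z of jar_2_dome_c0 in the frame of jar_2 above 0.0785 m and z of jar_2 in the frame of tray between 0 and 0.006 m and x of jar_2 in the frame of tray between -0.065 and 0.065 m and y of jar_2 in the frame of tray between -0.11 and 0.11 m and angle between each of jar_2, jar_1, jar_3's own z axis and vertical below 0.1 rad and linear speed of jar_2 below 0.02 m/s and distance of each of jar_1, jar_3 from where it was at the start of the episode below 0.025 m) or (contact force between anything else and jar_3_dome_c0 below 0.5 N and z of jar_3_dome_c0 in the frame of jar_3 above 0.0785 m and z of jar_3 in the frame of tray between 0 and 0.006 m and x of jar_3 in the frame of tray between -0.065 and 0.065 m and y of jar_3 in the frame of tray between -0.11 and 0.11 m and angle between each of jar_3, jar_1, jar_2's own z axis and vertical below 0.1 rad and linear speed of jar_3 below 0.02 m/s and distance of each of jar_1, jar_2 from where it was at the start of the episode below 0.025 m))); the robot touches nothing.
It fails at once if a lid is dented: a dome is pressed with over 15 N (contact force between any of the fingers, the arm and jar_1_dome_c0 above 15 N or contact force between any of the fingers, the arm and jar_2_dome_c0 above 15 N or contact force between any of the fingers, the arm and jar_3_dome_c0 above 15 N).
It fails at once if a jar is knocked over (tilted over 0.6 rad) (angle between any of jar_1, jar_2, jar_3's own z axis and vertical above 0.6 rad).
It fails at once if a jar is dropped into the bin (over 0.4 m/s below the bin's lip) ((linear speed of jar_1 above 0.4 m/s and z of jar_1 in the frame of tray below 0.06 m and x of jar_1 in the frame of tray between -0.085 and 0.085 m and y of jar_1 in the frame of tray between -0.13 and 0.13 m) or (linear speed of jar_2 above 0.4 m/s and z of jar_2 in the frame of tray below 0.06 m and x of jar_2 in the frame of tray between -0.085 and 0.085 m and y of jar_2 in the frame of tray between -0.13 and 0.13 m) or (linear speed of jar_3 above 0.4 m/s and z of jar_3 in the frame of tray below 0.06 m and x of jar_3 in the frame of tray between -0.085 and 0.085 m and y of jar_3 in the frame of tray between -0.13 and 0.13 m)).
It fails at once if the pack, the funnel or the spare lid is shifted by over 25 mm (distance of any of pack, funnel, spare_lid from where it was at the start of the episode above 0.025 m).
It also fails if it takes over 51 s, if anything falls off the work surface, if the arm or the gripper's body presses on something with over 40 N, if the wrist force passes 120 N, or if a joint passes its speed limit or range.

### The arm

A 7-joint arm with a two-finger parallel gripper is mounted at the origin on the work surface. World frame = base frame: x ahead of the robot, y to its left, z up, the work surface at z = 0. Lengths are in m, angles in rad, forces in N, time in s.
With the tool pointing down it reaches from about 0.4 to 0.85 m from the base axis. Payload 4.5 kg.
Tool frame: the origin (TCP) lies on the centre line of the jaws, within the pads' length; the fingertips stand 17 mm ahead of it and the grasp point (between the pads) lies 2 mm behind it (robot.tcp_to_tips is the distance from the TCP to the fingertips, in m); z points along the fingers, y is the line along which they close (so a half turn about z gives the same grasp; the last joint's range is limited). The gripper opens to 88 mm and grips with 3 to 60 N. Pads are 18 mm wide; open, the fingers measure 123 mm over their backs; the gripper's body (75 mm by 187 mm) begins 45 mm behind the grasp point.
Start: joints at [1.326, 0.689, -0.195, 1.565, 0.157, 0.902, -0.215], TCP at [0.172, -0.601, 0.256] pointing down, gripper open.
Joint ranges: [-3.01, 3.01], [-0.46, 2.08], [-1.47, 1.51], [0.13, 2.56], [-1, 4.14], [0.04, 2.09], [-2.66, 2.66]. Speed limits (rad/s): [2.57, 2.57, 3.14, 3.14, 3.14, 3.14, 3.14].

### API

Orientations are given as [roll, pitch, yaw] about the fixed x, y, z axes, in that order (R = Rz(yaw) Ry(pitch) Rx(roll)).
In Python, from rig import sensors, vision, workorder, trace, robot gives the robot as it stands. The module is installed in compiled form; this text tells all that it offers.
- The arm moves only by the shell command python3 -m creep 'ROWS' [FORCE]. ROWS is JSON, a list of rows, each a list of 7 numbers: the turn, a rotation vector about the world's x, y, z in units of 180 degrees (1.0 is 180 degrees), then the shift along the world's x, y, z in units of 100 mm (1.0 is 100 mm), then the closure, from 0 (fully open) to 1 (shut). In form: [[wx, wy, wz, x, y, z, claw], ...]. A call has 1 to 12 rows; each row shifts and turns the commanded pose from where the row before left it; what a row does not reach is not made up. A row lasts 1/10 s, in which the tool goes at most 50 mm and 8.59 degrees, less where a joint would pass 70% of its speed; a pose out of reach is approached as far as the arm can. A call with a number of a shift or a turn outside -1 to 1 is refused whole. A call with a gripper value outside its range is refused whole. The fingers move at their own pace and stop on an object; FORCE is the grip in N (left out, the last holds). Time passes only in rows, so rows that do not move let the fingers close. It gives the time, the measured TCP pose, the force, the opening and the grip force at its end, in the units of the state.
- sensors.sense(): the state, without advancing time (a new reading comes with each control period).
- vision.capture(name): name is "scene" or "top" or "wrist"; returns a dict with "color" (420x560x3 uint8, blue, green, red), "depth" (420x560 float32, m along the optical axis (not along the pixel's ray), 0 where there is no reading), "fx", "fy", "cx", "cy" (pixels), "dist_coeffs" ([k1, k2, p1, p2, k3] as OpenCV has them; the pictures are not rectified), "pose" (4x4, takes a point from camera to world coordinates). Camera axes: x right, y down, z forward; pixel columns grow to the right and rows downward; lengths in m; the calibration is good to about 2 mm. A picture is of the moment at which its call begins.
- workorder.hand_in(): hands the job in; it is judged then, once.
Trained networks look in a picture, given as the dict that the camera call returned (one of the last four; its "shot" number tells which), for a name from the list of things; names that differ only in an ending like _2 or _b are one class to them, and where a whole thing is asked for, a point or a joint stands for the part that bears it (a point fixed in the world has none). Each returns a list of dicts, best first, with "score" (0 to 1); they miss things now and then, are a little off and sometimes report something else, mostly with a low value. They report only what shows in the picture. A call takes as long as a camera call. They do not tell look-alikes from the thing itself.
- trace(label, picture): "mask" (420x560 bool, what is visible of it) and "bbox" ([left, top, width, height] in pixels, round what is visible of it).
The state is a dict: "clock": time; "q": joint angles; "qvel": joint speeds; "joint_efforts": joint torques, N m; "position": TCP position; "ee_rot": TCP orientation; "ft_force": force on the tool from outside, world axes, zero at the start; "moment": the same for the moment, N m; "finger_gap": finger opening in m; "gripper_force": force on a finger pad.
Only numpy, scipy, OpenCV 4.12 (cv2) and the standard library are available. Lean on these libraries where they do the work, as an engineer would, in place of code of your own. Each camera call takes 0.05 s, during which the arm holds its last target. There are 200 camera calls.

## Working session

There is one attempt and no reset: what is moved stays moved. The work goes in short steps, Python scripts to look and compute and a shell command to move; the robot and the scene stay as the last step left them, time stands still between calls to the robot, and variables do not carry over. Pictures are saved under pics/ and viewed, at most 10 in all, crops included, and the job is handed in when it is done.

```bash
mkdir -p pics; cat > h.py <<'E'
import numpy as np, cv2
from rig import sensors, vision, workorder, trace, robot
def K(p): return np.array([[p["fx"],0,p["cx"]],[0,p["fy"],p["cy"]],[0,0,1.]])
def pts(p,mask):
    m=mask&(p["depth"]>0); v,u=np.nonzero(m); z=p["depth"][v,u]
    n=cv2.undistortPoints(np.c_[u,v].astype(float).reshape(-1,1,2),K(p),np.array(p["dist_coeffs"],float)).reshape(-1,2)
    c=np.c_[n*z[:,None],z]; T=np.array(p["pose"]); return c@T[:3,:3].T+T[:3,3]
E
python3 - <<'E'
from h import *
s=sensors.sense(); print({k:np.round(v,3).tolist() for k,v in s.items()})
a=vision.capture("scene");b=vision.capture("top")
cv2.imwrite("pics/scene1.png",a["color"]);cv2.imwrite("pics/top1.png",b["color"])
for p,nm in((a,"scene"),(b,"top")):
    print(nm,np.round(p["pose"],2).tolist())
    for l in("jar_1","tray","pack","funnel","spare_lid"):
        for d in trace(l,p):
            P=pts(p,d["mask"])
            if len(P)==0: continue
            zt=np.percentile(P[:,2],97); Q=P[P[:,2]>zt-.008]
            print(l,round(d["score"],2),d["bbox"],"top z",round(zt,3),"mid",np.round((Q.min(0)+Q.max(0))/2,3),"ext",np.round(np.ptp(Q,axis=0),3),"all",np.round(P.min(0),3),np.round(P.max(0),3))
E
```

```text
{'clock': 0.0, 'q': [1.326, 0.69, -0.195, 1.566, 0.157, 0.902, -0.215], 'qvel': [-0.001, 0.0, -0.001, -0.001, -0.001, -0.001, 0.0], 'joint_efforts': [0.0, -52.756, -1.266, -15.343, -0.053, 0.007, 0.0], 'position': [0.172, -0.6, 0.255], 'ee_rot': [-3.14, 0.0, 0.279], 'ft_force': [-0.067, -0.404, 0.229], 'moment': [-0.023, 0.092, 0.055], 'gripper_force': 0.0, 'finger_gap': 0.089}
scene [[-0.8, 0.36, -0.48, 1.11], [0.6, 0.45, -0.66, 0.68], [-0.02, -0.81, -0.58, 0.62], [0.0, 0.0, 0.0, 1.0]]
jar_1 0.78 [327.2, 171.7, 28.4, 36.7] top z 0.082 mid [0.467 0.042 0.079] ext [0.05  0.052 0.01 ] all [ 0.342 -0.079 -0.003] [0.528 0.116 0.084]
jar_1 0.7 [240.4, 153.3, 30.9, 33.5] top z 0.082 mid [ 0.573 -0.166  0.079] ext [0.049 0.056 0.011] all [ 0.504 -0.297 -0.002] [ 0.601 -0.136  0.085]
jar_1 0.67 [274.3, 175.7, 26.2, 34.4] top z 0.082 mid [ 0.573 -0.024  0.079] ext [0.05  0.05  0.011] all [ 0.465 -0.139 -0.003] [0.603 0.004 0.085]
jar_1 0.63 [299.2, 157.0, 26.7, 33.8] top z 0.082 mid [ 0.468 -0.066  0.079] ext [0.051 0.052 0.011] all [ 0.377 -0.166 -0.003] [ 0.497 -0.036  0.085]
jar_1 0.59 [22
[... 1624 characters left out ...]
 z 0.063 mid [0.587 0.254 0.062] ext [0.228 0.3   0.014] all [ 0.473  0.104 -0.005] [0.714 0.422 0.069]
pack 0.56 [136.7, 198.6, 40.4, 48.0] top z 0.046 mid [0.58  0.331 0.046] ext [0.115 0.087 0.015] all [ 0.522  0.287 -0.001] [0.638 0.377 0.053]
funnel 0.87 [293.1, 132.4, 37.7, 40.3] top z 0.054 mid [ 0.749 -0.053  0.053] ext [0.096 0.095 0.013] all [ 0.701 -0.101 -0.001] [ 0.811 -0.006  0.059]
funnel 0.18 [136.3, 200.8, 41.7, 44.7] top z 0.046 mid [0.58  0.331 0.046] ext [0.115 0.087 0.015] all [ 0.522  0.287 -0.004] [0.644 0.389 0.053]
spare_lid 0.67 [388.0, 166.5, 22.7, 20.3] top z 0.021 mid [ 0.695 -0.268  0.018] ext [0.047 0.051 0.011] all [ 0.671 -0.3   -0.006] [ 0.725 -0.242  0.024]
```

```bash
python3 - <<'E'
import cv2
a=cv2.imread("pics/scene1.png")[120:340,170:470];b=cv2.imread("pics/top1.png")[120:300,110:450]
cv2.imwrite("pics/c1.png",cv2.resize(a,(780,572),interpolation=cv2.INTER_CUBIC));cv2.imwrite("pics/c2.png",cv2.resize(b,(782,414),interpolation=cv2.INTER_CUBIC))
E
```

```text
(no output)
```

View pics/c1.png

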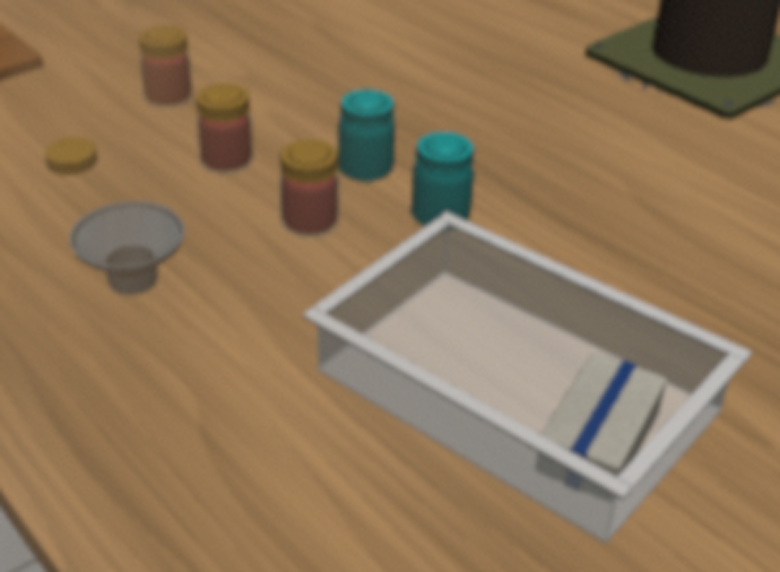

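View pics/c2.png

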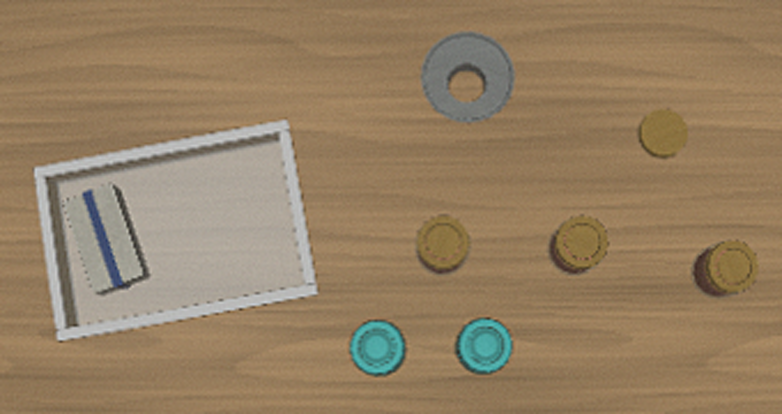

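Five jar-like things in the crops: the two turquoise ones (scene crop 367,135 and 444,180) are the look-alikes. The three red jars with brass lids (165,65), (224,127) and (309,187) fit the description. Their positions are C (0.545,-0.322), B (0.571,-0.166) and A (0.572,-0.025). The flat brass disc at (70,155) is the spare lid. I'll close the gripper and go above C.

```bash
python3 -m creep '[[0,0,0,0.31,0.232,-0.11,1],[0,0,0,0.31,0.232,-0.11,1],[0,0,0,0.31,0.232,-0.11,1],[0,0,0,0.31,0.232,-0.11,1],[0,0,0,0.31,0.232,-0.11,1],[0,0,0,0.31,0.232,-0.11,1],[0,0,0,0.31,0.232,-0.11,1],[0,0,0,0.31,0.232,-0.11,1],[0,0,0,0.31,0.232,-0.11,1],[0,0,0,0.31,0.232,-0.11,1],[0,0,0,0.31,0.232,-0.11,1],[0,0,0,0.31,0.232,-0.11,1]]' 10; python3 -m creep '[[0,0,0,0,0,0,1],[0,0,0,0,0,0,1]]'
python3 - <<'E'
from h import *
print(robot.tcp_to_tips)
p=vision.capture("wrist"); cv2.imwrite("pics/w1.png",p["color"])
for d in trace("jar_1",p):
    P=pts(p,d["mask"]); zt=np.percentile(P[:,2],95); Q=P[P[:,2]>zt-.008]
    print(round(d["score"],2),d["bbox"],round(zt,4),np.round((Q.min(0)+Q.max(0))/2,3),np.round(np.ptp(Q,axis=0),3))
E
```

```text
clock: 1.8
position: [0.5454, -0.3215, 0.1234]
ee_rot: [3.141, -0.0, 0.279]
ft_force: [0.6, -0.2, 0.2]
finger_gap: 0.0004
gripper_force: 0.0
clock: 2.0
position: [0.5446, -0.3214, 0.1233]
ee_rot: [-3.141, 0.0, 0.281]
ft_force: [-0.3, -0.0, 0.1]
finger_gap: 0.0005
gripper_force: 0.0
0.017
0.95 [0.0, 59.7, 122.2, 107.8] 0.0824 [ 0.571 -0.181  0.08 ] [0.053 0.029 0.01 ]
0.94 [235.0, 169.8, 100.5, 93.3] 0.0831 [ 0.55  -0.324  0.092] [0.041 0.052 0.034]
```

```bash
python3 -m creep '[[0,0,0,0,-0.01,-0.06,1],[0,0,0,0,0,-0.06,1],[0,0,0,0,0,-0.06,1],[0,0,0,0,0,-0.03,1],[0,0,0,0,0,0,1],[0,0,0,0,0,0,1]]'; for i in 1 2 3 4 5; do echo; done >/dev/null; python3 -m creep '[[0,0,0,0,0,-0.007,1],[0,0,0,0,0,-0.007,1],[0,0,0,0,0,0,1]]'
```

```text
clock: 2.7
position: [0.544, -0.3235, 0.1027]
ee_rot: [-3.142, -0.0, 0.279]
ft_force: [0.2, 0.0, 0.0]
finger_gap: 0.0006
gripper_force: 0.0
clock: 3.0
position: [0.5441, -0.3235, 0.1014]
ee_rot: [3.141, -0.0, 0.279]
ft_force: [0.4, 0.3, 0.3]
finger_gap: 0.0003
gripper_force: 0.0
```

```bash
python3 -m creep '[[0,0,0,0,0,-0.005,1],[0,0,0,0,0,0,1]]'; python3 -m creep '[[0,0,0,0,0,-0.004,1],[0,0,0,0,0,0,1]]'
```

```text
clock: 3.2
position: [0.544, -0.3235, 0.1008]
ee_rot: [3.142, 0.0, 0.279]
ft_force: [-0.5, 0.4, -0.2]
finger_gap: 0.0005
gripper_force: 0.0
clock: 3.4
position: [0.544, -0.3235, 0.1004]
ee_rot: [3.142, 0.0, 0.279]
ft_force: [-0.4, 0.6, 0.2]
finger_gap: 0.0007
gripper_force: 0.0
```

```bash
python3 -m creep '[[0,0,0,0,0,-0.005,1],[0,0,0,0,0,-0.004,1],[0,0,0,0,0,0,1]]';  python3 -m creep '[[0,0,0,0,0,-0.004,1],[0,0,0,0,0,0,1]]'; python3 -m creep '[[0,0,0,0,0,-0.003,1],[0,0,0,0,0,0,1]]'
```

```text
clock: 3.7
position: [0.544, -0.3235, 0.0996]
ee_rot: [3.141, 0.0, 0.279]
ft_force: [-0.3, -0.7, 0.8]
finger_gap: 0.0003
gripper_force: 0.3
clock: 3.9
position: [0.5441, -0.3235, 0.0996]
ee_rot: [3.141, -0.0, 0.279]
ft_force: [-1.9, 1.2, 4.5]
finger_gap: 0.0
gripper_force: 2.2
clock: 4.1
position: [0.544, -0.3235, 0.0995]
ee_rot: [3.141, -0.0, 0.279]
ft_force: [-1.1, 0.7, 6.0]
finger_gap: 0.0004
gripper_force: 3.3
```

```bash
python3 -m creep '[[0,0,0,0,0,-0.003,1],[0,0,0,0,0,0,1]]';  python3 -m creep '[[0,0,0,0,0,-0.003,1],[0,0,0,0,0,0,1]]'
```

```text
clock: 4.3
position: [0.544, -0.3235, 0.0994]
ee_rot: [3.141, -0.0, 0.279]
ft_force: [-2.6, 1.5, 7.5]
finger_gap: 0.0006
gripper_force: 3.9
clock: 4.5
position: [0.5441, -0.3235, 0.0992]
ee_rot: [3.141, -0.0, 0.279]
ft_force: [-2.1, 1.0, 8.5]
finger_gap: 0.0003
gripper_force: 4.4
```

C is rigid: 8.5 N with only 0.4 mm of give, so it is sealed. On to B.

```bash
python3 -m creep '[[0,0,0,0,0,0.1,1],[0,0,0,0,0,0.1,1],[0,0,0,0.055,0.31,0,1],[0,0,0,0.055,0.31,0,1],[0,0,0,0.055,0.31,0,1],[0,0,0,0.055,0.31,0,1],[0,0,0,0.055,0.33,0,1],[0,0,0,0,0,-0.07,1],[0,0,0,0,0,-0.06,1],[0,0,0,0,0,-0.03,1],[0,0,0,0,0,0,1],[0,0,0,0,0,0,1]]';  python3 -m creep '[[0,0,0,0,0,-0.008,1],[0,0,0,0,0,-0.008,1],[0,0,0,0,0,0,1]]'
```

```text
clock: 5.7
position: [0.5712, -0.168, 0.1022]
ee_rot: [3.141, 0.0, 0.277]
ft_force: [-0.4, -0.6, 0.0]
finger_gap: 0.0005
gripper_force: 0.0
clock: 6.0
position: [0.5715, -0.1666, 0.1006]
ee_rot: [3.142, -0.0, 0.279]
ft_force: [-0.3, -0.3, 0.1]
finger_gap: 0.0002
gripper_force: 0.0
```

```bash
for i in 1; do python3 -m creep '[[0,0,0,0,0,-0.004,1],[0,0,0,0,0,0,1]]'; done; python3 -m creep '[[0,0,0,0,0,-0.004,1],[0,0,0,0,0,0,1]]'; python3 -m creep '[[0,0,0,0,0,-0.003,1],[0,0,0,0,0,0,1]]'
```

```text
clock: 6.2
position: [0.5715, -0.1664, 0.1003]
ee_rot: [3.142, -0.0, 0.279]
ft_force: [0.3, -0.3, -0.2]
finger_gap: 0.0001
gripper_force: 0.0
clock: 6.4
position: [0.5715, -0.1664, 0.0998]
ee_rot: [3.142, 0.0, 0.279]
ft_force: [1.3, 0.4, 0.1]
finger_gap: 0.0005
gripper_force: 0.0
clock: 6.6
position: [0.5716, -0.1665, 0.0996]
ee_rot: [3.141, -0.0, 0.279]
ft_force: [0.3, -0.2, 0.6]
finger_gap: 0.0006
gripper_force: 0.2
```

```bash
python3 -m creep '[[0,0,0,0,0,-0.004,1],[0,0,0,0,0,0,1]]'; python3 -m creep '[[0,0,0,0,0,-0.003,1],[0,0,0,0,0,0,1]]'; python3 -m creep '[[0,0,0,0,0,-0.003,1],[0,0,0,0,0,0,1]]'
```

```text
clock: 6.8
position: [0.5716, -0.1665, 0.0995]
ee_rot: [3.141, -0.0, 0.279]
ft_force: [-0.8, 0.4, 4.7]
finger_gap: 0.0004
gripper_force: 2.2
clock: 7.0
position: [0.5716, -0.1665, 0.0995]
ee_rot: [3.141, -0.0, 0.279]
ft_force: [-1.0, 1.6, 6.9]
finger_gap: 0.0008
gripper_force: 3.4
clock: 7.2
position: [0.5716, -0.1665, 0.0993]
ee_rot: [3.141, -0.0, 0.279]
ft_force: [-2.1, 0.7, 8.1]
finger_gap: 0.0007
gripper_force: 4.0
```

B is sealed too (8.1 N with 0.3 mm of give). Next is A, which must click.

```bash
python3 -m creep '[[0,0,0,0,0,0.1,1],[0,0,0,0,0,0.1,1],[0,0,0,0,0.28,0,1],[0,0,0,0,0.28,0,1],[0,0,0,0,0.28,0,1],[0,0,0,0,0.28,0,1],[0,0,0,0,0.29,0,1],[0,0,0,0,0,-0.07,1],[0,0,0,0,0,-0.06,1],[0,0,0,0,0,-0.04,1],[0,0,0,0,0,0,1],[0,0,0,0,0,0,1]]';  python3 -m creep '[[0,0,0,0,0,-0.008,1],[0,0,0,0,0,-0.006,1],[0,0,0,0,0,0,1]]'; python3 -m creep '[[0,0,0,0,0,-0.004,1],[0,0,0,0,0,0,1]]'
```

```text
clock: 8.4
position: [0.5714, -0.0269, 0.1014]
ee_rot: [3.141, 0.0, 0.277]
ft_force: [0.7, 0.4, 0.3]
finger_gap: 0.0001
gripper_force: 0.0
clock: 8.7
position: [0.5716, -0.0256, 0.1002]
ee_rot: [3.142, -0.0, 0.279]
ft_force: [-0.6, -0.2, -0.1]
finger_gap: 0.0005
gripper_force: 0.0
clock: 8.9
position: [0.5716, -0.0255, 0.0997]
ee_rot: [3.142, -0.0, 0.279]
ft_force: [-0.5, 1.0, 0.7]
finger_gap: 0.0004
gripper_force: 0.0
```

```bash
python3 -m creep '[[0,0,0,0,0,-0.004,1],[0,0,0,0,0,0,1]]'; python3 -m creep '[[0,0,0,0,0,-0.003,1],[0,0,0,0,0,0,1]]'; python3 -m creep '[[0,0,0,0,0,-0.003,1],[0,0,0,0,0,0,1]]'
```

```text
clock: 9.1
position: [0.5716, -0.0255, 0.0995]
ee_rot: [3.141, -0.0, 0.279]
ft_force: [-0.5, -0.1, 1.9]
finger_gap: 0.0009
gripper_force: 1.1
clock: 9.3
position: [0.5716, -0.0255, 0.0994]
ee_rot: [3.141, -0.0, 0.279]
ft_force: [-0.8, -0.4, 5.5]
finger_gap: 0.0006
gripper_force: 2.6
clock: 9.5
position: [0.5716, -0.0254, 0.0991]
ee_rot: [3.141, -0.0, 0.279]
ft_force: [-0.7, 0.9, 5.6]
finger_gap: 0.0006
gripper_force: 2.7
```

```bash
python3 -m creep '[[0,0,0,0,0,-0.004,1],[0,0,0,0,0,0,1]]'; python3 -m creep '[[0,0,0,0,0,-0.004,1],[0,0,0,0,0,0,1]]'
```

```text
clock: 9.7
position: [0.5716, -0.0254, 0.0987]
ee_rot: [3.141, -0.0, 0.279]
ft_force: [-0.5, 0.8, 5.1]
finger_gap: 0.0008
gripper_force: 2.8
clock: 9.9
position: [0.5716, -0.0255, 0.0984]
ee_rot: [3.141, -0.0, 0.279]
ft_force: [-1.1, 0.2, 5.6]
finger_gap: 0.0008
gripper_force: 2.8
```

```bash
python3 -m creep '[[0,0,0,0,0,-0.005,1],[0,0,0,0,0,-0.005,1],[0,0,0,0,0,0,1]]'; python3 -m creep '[[0,0,0,0,0,-0.004,1],[0,0,0,0,0,0,1]]'
```

```text
clock: 10.2
position: [0.5716, -0.0254, 0.0974]
ee_rot: [3.141, -0.0, 0.279]
ft_force: [-1.0, 0.7, 6.5]
finger_gap: 0.0006
gripper_force: 3.0
clock: 10.4
position: [0.5716, -0.0255, 0.0971]
ee_rot: [3.141, -0.0, 0.279]
ft_force: [-1.5, 0.5, 6.1]
finger_gap: 0.0007
gripper_force: 3.3
```

```bash
python3 -m creep '[[0,0,0,0,0,-0.003,1],[0,0,0,0,0,0,1]]'; python3 -m creep '[[0,0,0,0,0,-0.003,1],[0,0,0,0,0,0,1]]'; python3 -m creep '[[0,0,0,0,0,-0.002,1],[0,0,0,0,0,0,1],[0,0,0,0,0,0,1]]'
```

```text
clock: 10.6
position: [0.5716, -0.0255, 0.0969]
ee_rot: [3.141, -0.0, 0.279]
ft_force: [-1.6, 0.5, 7.7]
finger_gap: 0.0007
gripper_force: 3.9
clock: 10.8
position: [0.5716, -0.0255, 0.0968]
ee_rot: [3.141, -0.0, 0.279]
ft_force: [-2.0, 1.0, 9.6]
finger_gap: 0.0005
gripper_force: 4.5
clock: 11.1
position: [0.5716, -0.0254, 0.0967]
ee_rot: [3.141, -0.0, 0.279]
ft_force: [-1.8, -0.2, 9.6]
finger_gap: 0.0007
gripper_force: 4.9
```

A gave way over about 2.5 mm at a steady 5–6 N. After that the force climbed to 9.6 N, so it has clicked and A is the unsealed jar. I'll rise, open and look from close by.

```bash
python3 -m creep '[[0,0,0,0,0,0.1,1],[0,0,0,0,0,0.3,0],[0,0,0,0,0,0.3,0],[0,0,0,0,0,0,0],[0,0,0,0,0,0,0],[0,0,0,0,0,0,0],[0,0,0,0,0,0,0],[0,0,0,0,0,0,0]]'
python3 - <<'E'
from h import *
def jar(p):
  for d in trace("jar_1",p):
    P=pts(p,d["mask"]); zt=np.percentile(P[:,2],95); Q=P[abs(P[:,2]-.078)<.006]
    if len(Q)<30: continue
    (c,r)=cv2.minEnclosingCircle(Q[:,:2].astype(np.float32))
    print(round(d["score"],2),[int(x) for x in d["bbox"]],round(zt,4),np.round((Q.min(0)+Q.max(0))/2,3),np.round(np.ptp(Q,axis=0),3),np.round(c,4),round(r,4))
p=vision.capture("wrist"); cv2.imwrite("pics/w2.png",p["color"]); jar(p)
t=vision.capture("top"); jar(t)
for q in(t,vision.capture("scene")):
    d=trace("tray",q)[0]; P=pts(q,d["mask"]); L=P[abs(P[:,2]-.061)<.005]
    print("tray",np.round(cv2.minAreaRect(cv2.convexHull(L[:,:2].astype(np.float32)))[0],4),cv2.minAreaRect(L[:,:2].astype(np.float32))[1:])
    d=trace("pack",q)[0]; P=pts(q,d["mask"]); L=P[abs(P[:,2]-.042)<.006]
    print("pack",cv2.minAreaRect(L[:,:2].astype(np.float32)))
E
```

```text
clock: 11.9
position: [0.5709, -0.0255, 0.1648]
ee_rot: [-3.141, 0.002, 0.279]
ft_force: [-0.1, -0.4, -0.5]
finger_gap: 0.0543
gripper_force: 0.0
0.61 [240, 159, 87, 99] 0.0834 [ 0.572 -0.027  0.078] [0.052 0.053 0.012] [ 0.572  -0.0272] 0.0265
0.61 [261, 287, 74, 98] 0.0833 [ 0.469 -0.069  0.078] [0.043 0.053 0.012] [ 0.4684 -0.069 ] 0.0267
0.55 [408, 207, 111, 63] 0.0797 [ 0.585 -0.164  0.078] [0.024 0.045 0.011] [ 0.5814 -0.1641] 0.0239
0.67 [411, 221, 27, 25] 0.0832 [ 0.543 -0.323  0.078] [0.05  0.053 0.012] [ 0.5423 -0.323 ] 0.0273
0.59 [349, 214, 27, 23] 0.0842 [ 0.569 -0.166  0.078] [0.052 0.051 0.012] [ 0.5697 -0.1669] 0.0265
0.59 [264, 258, 14, 29] 0.0851 [0.465 0.051 0.078] [0.053 0.028 0.011] [0.465  0.0408] 0.0267
tray [0.587 0.253] ((0.18861152231693268, 0.27664318680763245), 10.752542495727539)
pack ((0.5806394815444946, 0.3320401906967163), (0.10735226422548294, 0.05838143825531006), 20.79351043701172)
tray [0.5874 0.2538] ((0.18998001515865326, 0.27681779861450195), 10.356184005737305)
pack ((0.5817562341690063, 0.3339095711708069), (0.10753757506608963, 0.057484474033117294), 21.708646774291992)
```

View pics/w2.png

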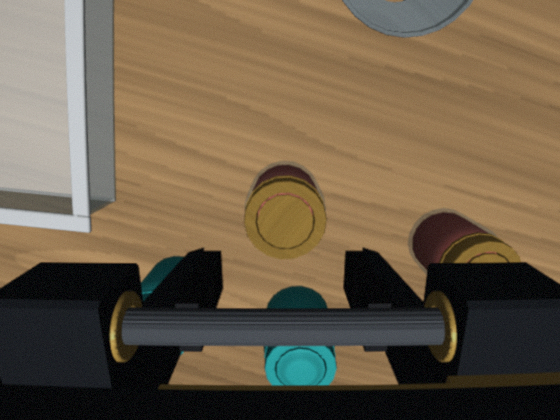

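The wrist view shows the red jar with the brass lid centred at (285,218), between the jaws. A turquoise look-alike is behind it at (300,340). I'll descend and check before closing.

```bash
python3 -m creep '[[0,0,0,0,-0.015,0,0],[0,0,0,0,0,0,0],[0,0,0,0,0,-0.3,0],[0,0,0,0,0,0,0],[0,0,0,0,0,-0.3,0],[0,0,0,0,0,-0.3,0],[0,0,0,0,0,-0.2,0],[0,0,0,0,0,-0.1,0],[0,0,0,0,0,0,0]]'; python3 -m creep '[[0,0,0,0,0,0,1],[0,0,0,0,0,0,1],[0,0,0,0,0,0,1],[0,0,0,0,0,0,1],[0,0,0,0,0,0,1],[0,0,0,0,0,0,1]]' 20
```

```text
clock: 13.25
position: [0.571, -0.0269, 0.0452]
ee_rot: [-3.141, 0.002, 0.279]
ft_force: [0.5, -0.1, -0.8]
finger_gap: 0.088
gripper_force: 0.0
clock: 13.85
position: [0.5719, -0.0269, 0.0465]
ee_rot: [3.141, -0.001, 0.279]
ft_force: [-0.3, 0.2, 6.7]
finger_gap: 0.0573
gripper_force: 20.0
```

```bash
python3 -m creep '[[0,0,0,0,0,0.05,1],[0,0,0,0,0,0.1,1],[0,0,0,0,0,0.1,1],[0,0,0,0,0,0,1],[0,0,0,0,0,0,1]]' 25
python3 - <<'E'
from h import *
p=vision.capture("wrist"); cv2.imwrite("pics/w3.png",p["color"])
s=vision.capture("scene"); cv2.imwrite("pics/s3.png",cv2.resize(s["color"][120:340,170:470],(780,572)))
for q in(p,s):
  for d in trace("jar_1",q):
    P=pts(q,d["mask"]); zt=np.percentile(P[:,2],97);Q=P[P[:,2]>zt-.008]
    print(round(d["score"],2),[int(x) for x in d["bbox"]],round(zt,4),np.round((Q.min(0)+Q.max(0))/2,3))
E
```

```text
clock: 14.35
position: [0.5717, -0.027, 0.0712]
ee_rot: [3.141, -0.001, 0.279]
ft_force: [-0.8, 0.3, -3.1]
finger_gap: 0.0576
gripper_force: 25.0
0.81 [160, 352, 20, 36] 0.1028 [0.567 0.001 0.122]
0.65 [203, 194, 158, 192] 0.108 [ 0.575 -0.028  0.123]
0.86 [330, 171, 22, 37] 0.0823 [0.467 0.041 0.079]
0.69 [243, 152, 26, 31] 0.0794 [ 0.598 -0.126  0.099]
0.67 [307, 176, 18, 12] 0.0371 [ 0.472 -0.045  0.036]
0.58 [222, 129, 17, 32] 0.0815 [ 0.546 -0.321  0.079]
```

View pics/s3.png

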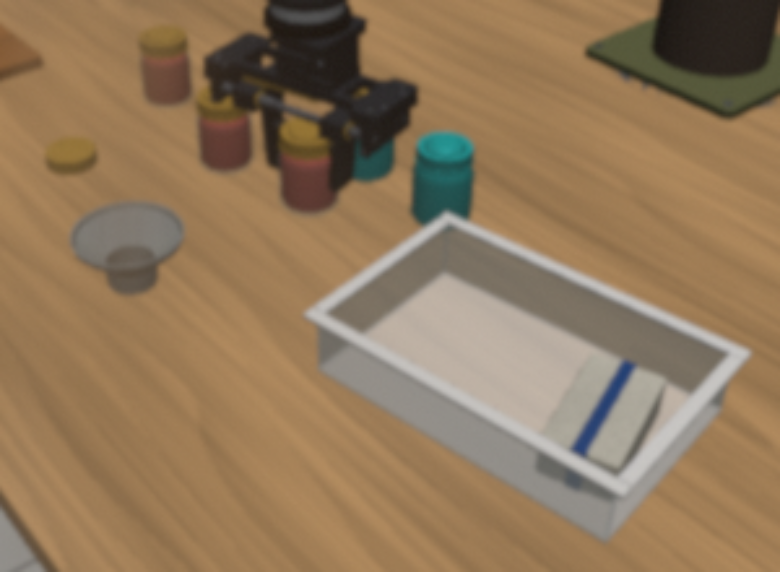

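Scene crop: the unsealed jar hangs upright in the jaws at (308,165) and is clear of the counter, with -3.1 N at the wrist matching its weight. I'll carry it to the free half of the bin, at world (0.595, 0.209).

```bash
python3 -m creep '[[0,0,0,0,0,0.2,1],[0,0,0,0,0,0.3,1],[0,0,0,0,0,0.3,1],[0,0,0,0.03,0.2,0,1],[0,0,0,0.03,0.3,0,1],[0,0,0,0.03,0.36,0,1],[0,0,0,0.03,0.36,0,1],[0,0,0,0.03,0.36,0,1],[0,0,0,0.03,0.36,0,1],[0,0,0,0.03,0.25,0,1],[0,0,0,0.02,0.17,0,1],[0,0,0,0,0,0,1]]'; python3 -m creep '[[0,0,0,0,0,-0.1,1],[0,0,0,0,0,-0.15,1],[0,0,0,0,0,-0.15,1],[0,0,0,0,0,-0.15,1],[0,0,0,0,0,-0.15,1],[0,0,0,0,0,-0.1,1],[0,0,0,0,0,-0.05,1],[0,0,0,0,0,-0.03,1],[0,0,0,0,0,0,1],[0,0,0,0,0,0,1]]'
```

```text
clock: 15.75
position: [0.594, 0.2124, 0.1503]
ee_rot: [-3.14, -0.0, 0.283]
ft_force: [0.6, -0.4, -2.9]
finger_gap: 0.0576
gripper_force: 25.0
clock: 16.75
position: [0.595, 0.2092, 0.0633]
ee_rot: [-3.142, -0.001, 0.279]
ft_force: [-0.1, 0.4, -2.8]
finger_gap: 0.0573
gripper_force: 25.0
```

```bash
python3 -m creep '[[0,0,0,0,0,-0.04,1],[0,0,0,0,0,-0.04,1],[0,0,0,0,0,-0.03,1],[0,0,0,0,0,0,1],[0,0,0,0,0,0,1]]'; python3 -m creep '[[0,0,0,0,0,-0.01,1],[0,0,0,0,0,0,1]]'; python3 -m creep '[[0,0,0,0,0,-0.01,1],[0,0,0,0,0,0,1]]'
```

```text
clock: 17.25
position: [0.5945, 0.209, 0.0516]
ee_rot: [3.142, 0.0, 0.279]
ft_force: [0.8, 0.7, -2.8]
finger_gap: 0.0574
gripper_force: 25.0
clock: 17.45
position: [0.5946, 0.209, 0.0507]
ee_rot: [3.142, -0.0, 0.279]
ft_force: [0.6, 0.8, -3.7]
finger_gap: 0.0572
gripper_force: 25.0
clock: 17.65
position: [0.5945, 0.209, 0.0497]
ee_rot: [3.142, 0.0, 0.279]
ft_force: [0.8, 0.5, -2.5]
finger_gap: 0.0575
gripper_force: 25.0
```

```bash
python3 -m creep '[[0,0,0,0,0,-0.008,1],[0,0,0,0,0,0,1]]'; python3 -m creep '[[0,0,0,0,0,-0.005,1],[0,0,0,0,0,0,1]]'
```

```text
clock: 17.85
position: [0.5945, 0.209, 0.0495]
ee_rot: [3.142, -0.0, 0.279]
ft_force: [-0.7, -1.2, 2.5]
finger_gap: 0.0577
gripper_force: 25.0
clock: 18.05
position: [0.5945, 0.209, 0.0495]
ee_rot: [3.142, -0.0, 0.279]
ft_force: [-3.0, -1.3, 7.0]
finger_gap: 0.0574
gripper_force: 25.0
```

The jar is on the bin floor (contact at TCP z 0.0495, as predicted). I'll release and withdraw.

```bash
python3 -m creep '[[0,0,0,0,0,0.005,0.3],[0,0,0,0,0,0,0.2],[0,0,0,0,0,0,0.05],[0,0,0,0,0,0,0.05],[0,0,0,0,0,0,0.05],[0,0,0,0,0,0,0.05]]'; python3 -m creep '[[0,0,0,0,0,0.1,0.05],[0,0,0,0,0,0.2,0.05],[0,0,0,0,0,0.4,0.05],[0,0,0,0,0,0.4,0.05],[0,0,0,0,0,0.4,0.05],[0,0,0,-0.4,-0.2,0.2,0.05],[0,0,0,-0.4,-0.2,0,0.05],[0,0,0,-0.4,-0.2,0,0.05],[0,0,0,0,0,0,0.05],[0,0,0,0,0,0,0.05]]'
python3 - <<'E'
from h import *
for n in("top","scene"):
  q=vision.capture(n); cv2.imwrite(f"pics/{n}4.png",cv2.resize(q["color"][120:340,110:470],(792,484)))
  for l in("jar_1","pack","funnel","spare_lid"):
   for d in trace(l,q):
    P=pts(q,d["mask"]); zt=np.percentile(P[:,2],97);Q=P[P[:,2]>zt-.008]
    print(l,round(d["score"],2),[int(x) for x in d["bbox"]],round(zt,4),np.round((Q.min(0)+Q.max(0))/2,3))
E
```

```text
clock: 18.65
position: [0.5945, 0.209, 0.0488]
ee_rot: [3.142, 0.0, 0.279]
ft_force: [-0.2, 0.7, 0.1]
finger_gap: 0.0835
gripper_force: 0.0
clock: 19.65
position: [0.4741, 0.1487, 0.2199]
ee_rot: [-3.142, -0.001, 0.278]
ft_force: [0.4, -0.2, 0.2]
finger_gap: 0.084
gripper_force: 0.0
jar_1 0.96 [309, 258, 26, 23] 0.0845 [ 0.465 -0.066  0.083]
jar_1 0.94 [347, 213, 27, 23] 0.0847 [ 0.57  -0.167  0.083]
jar_1 0.9 [263, 257, 22, 27] 0.0846 [0.465 0.039 0.188]
jar_1 0.78 [411, 224, 30, 24] 0.0845 [ 0.543 -0.322  0.082]
jar_1 0.64 [190, 207, 25, 18] 0.0876 [0.57  0.179 0.311]
pack 0.79 [138, 199, 37, 44] 0.0469 [0.564 0.273 0.296]
funnel 0.94 [296, 134, 34, 39] 0.0531 [ 0.749 -0.053  0.051]
spare_lid 0.56 [345, 213, 30, 26] 0.0847 [ 0.57  -0.167  0.083]
spare_lid 0.54 [388, 168, 22, 16] 0.0208 [ 0.695 -0.269  0.018]
jar_1 0.96 [300, 157, 22, 34] 0.0821 [ 0.47  -0.066  0.079]
jar_1 0.73 [223, 128, 17, 34] 0.0817 [ 0.546 -0.321  0.079]
jar_1 0.73 [328, 168, 25, 39] 0.082 [0.467 0.043 0.079]
jar_1 0.7 [332, 221, 33, 45] 0.0853 [0.595 0.209 0.083]
jar_1 0.56 [243, 157, 25, 30] 0.0818 [ 0.573 -0.167  0.079]
funnel 0.7 [200, 198, 41, 37] 0.0524 [ 0.75  -0.054  0.05 ]
spare_lid 0.69 [187, 171, 18, 16] 0.0187 [ 0.697 -0.266  0.016]
```

View pics/scene4.png

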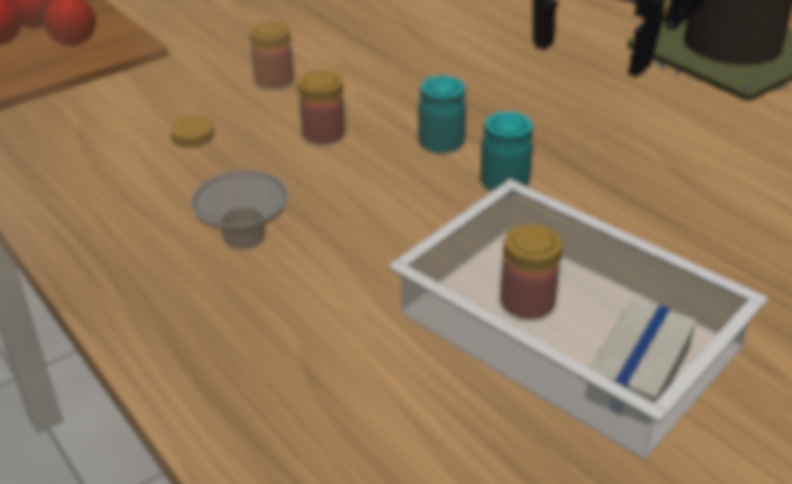

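The jar stands upright in the bin at crop (530,270). Its top is at z 0.085, 3 mm above the counter jars, which matches the bin floor. The other jars, the pack, the funnel and the spare lid have not moved, and the arm is clear.

```bash
python3 -c "
from rig import workorder
print(workorder.hand_in())"
```

```text
the job is handed in; nothing more can be done
None
```

The unsealed jar was the one nearest the bin: its dome clicked at about 6 N, and it now stands upright in the free half of the bin. The two sealed jars, the pack, the funnel and the spare lid are where they were, and I handed the job in at about 20 s; no verdict came back.

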